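# Close up the gas purifier's access panel

## Task

Use the blade of the orange pry tool, not your fingers, to lever the teal guard flap off its seat, swing the flap open past upright, and lay the pry tool back on its green mat. Then turn the blue quarter-turn fastener clockwise until its slot lines up with the two red marks on the panel, and press the white panel fully home onto its frame with the fingertips, leaving the flap open and the tray, nut, bottle and vial where they are. Finish while still holding the panel pressed down: do not let go.

Things in the scene. Friction and masses are not known exactly. Their poses are not given: they have to be found in the camera images.
- module: Low cream box fixed on the bench, x -85 to +95, y +-100, 70 mm high. Origin on the bench below the fastener's axis; x points from the front (flap's lip) to the flap's hinge. On top a white panel (x -70 to +80, y +-85, 8 mm thick), held up 8 mm by a springy gasket: its upper face is at z 86 mm raised, 78 mm home. Two red marks lie along module y beside the fastener.
- panel (a joint): Travel of the white panel straight down (m): 0 = raised on its gasket, 0.008 = fully home on the frame; it springs back if let go. About 4 N starts it and 9 N brings it home, wherever it is pressed. It cannot go down (a bar under it meets the frame) until the fastener's slot is aligned.
- flap (a joint): Teal guard flap's hinge angle (rad): 0 = shut over the fastener, 1.57 = upright, 2.1 = stop. A stiff hinge: it stays where it is put; about 1.5 N at the lip lifts it. A plate 118 x 84 x 4 mm; shut, its underside is at module z 116 mm, from x -58 mm (lip) to +60 mm. The hinge axis runs along module y at module x +60, z 116 mm.
- flap_lip (a point): Middle of the front lower edge of the teal flap's lip (118 mm from the hinge axis, at the level of its underside). Shut, the lip juts out 14 mm over a grey ledge with a gap 10 mm high (module z 106 to 116 mm), open to the front and sides, for the blade; behind it is a solid wall.
- fastener (a joint): Turn of the blue fastener (rad), growing clockwise seen from above: 0 = slot along the module's x axis, 1.571 = slot along the module's y axis, in line with the red marks (aligned). It starts between 0.05 and 0.65, stays where it is left and can be turned too far (stop at 2.2).
- fastener_grip (a point): Centre of the top of the fastener's grip: two parallel blue ribs 36 mm long, 16 mm high, 14 mm wide over both, the 4 mm slot (white floor) between and parallel to them, on a dark disc 36 mm across, 6 mm high. Rib tops are 22 mm above the panel. The point's x axis runs along the slot. Covered while the flap is shut.
- pad_left (a point): Centre of a flat black round pressing pad, 28 mm diameter, on the panel's upper face at module x -20, y +64 mm.
- pad_right (a point): The like pad at module x -20, y -64 mm.
- pry_tool: Pry tool lying flat, 70 g: orange handle 80 mm long, 22 mm wide, 22 mm high with a steel blade 60 mm long, 16 mm wide, 3 mm thick ahead of it. Origin under the middle of the handle; x points to the blade, whose tip is 100 mm ahead and whose mid-plane is 11 mm above the origin.
- mat: Green mat 220 x 100 x 3 mm, fixed on the bench, on which the pry tool lies; origin on the bench under its centre, long side along its x.
- tray: Aluminium tray 130 x 90 x 22 mm, fixed on the bench, origin under its centre. It may be on either side, the mat on the other.
- nut: Brass nut ring, 26 mm diameter, 12 mm high, loose in the tray; leave alone.
- amber_bottle: Amber bottle, 60 mm diameter, 130 mm high, standing; origin at its foot; leave alone.
- vial: Clear vial with blue cap, 34 mm diameter, 50 mm high, standing; origin at its foot; leave alone.

How it is judged:
By the outcome, as a careful person would: the job done as asked, in the order asked, and still so for the second after the job is handed in, while the arm keeps its last pose, push and grip.
It also fails if it takes over 67 s, if anything falls off the work surface, if the arm or the gripper's body presses on something with over 40 N, if the wrist force passes 120 N, or if a joint passes its speed limit or range.

## Robot

A 6-joint arm with a two-finger parallel gripper is mounted at the origin on the work surface. World frame = base frame: x ahead of the robot, y to its left, z up, the work surface at z = 0. Lengths are in m, angles in rad, forces in N, time in s.
With the tool pointing down it reaches from about 0.3 to 0.825 m from the base axis. Payload 5.4 kg.
Tool frame: the origin (TCP) lies at the very end of the fingers, on their centre line; the grasp point (between the pads) lies 19 mm behind it; z points along the fingers, y is the line along which they close (so a half turn about z gives the same grasp; the last joint's range is limited). The gripper opens to 92 mm and grips with 3 to 60 N. Pads are 20 mm wide; open, the fingers measure 128 mm over their backs; the gripper's body (75 mm by 189 mm) begins 69 mm behind the grasp point.
Start: joints at [1.097, 0.158, 1.597, -0, 1.386, -0.21], TCP at [0.15, 0.555, 0.215] pointing down, gripper open.
Joint ranges: [-2.91, 2.91], [-0.94, 2.29], [0.18, 2.7], [-1.29, 4.43], [0.17, 2.64], [-3, 3]. Speed limits (rad/s): [2.57, 2.57, 3.14, 3.14, 3.14, 3.14].

## Interface

Orientations are given as a rotation vector (axis times angle).
In Python, from workcell import bot gives the robot as it stands. Calls block until the motion is done:
- bot.goto(position, orientation): joint-space move of the TCP to a pose.
- bot.line_to(position, rot=None, max_speed=0.15): straight line of the TCP; rot=None keeps the orientation; max_speed is the mean speed in m/s.
- bot.set_joints(angles): joint-space move.
- bot.set_gripper(opening, newtons=None): opening from 0.0 (shut) to 1.0 (fully open); newtons is the grip in N (None keeps the last); returns when the fingers have stopped.
- bot.hold(seconds).
- bot.inverse_kinematics(position, orientation): joint angles nearest the present ones, or None.
- bot.read_camera(name): name is "scene" or "top" or "wrist"; returns a dict with "pixels" (480x640x3 uint8, blue, green, red), "fx", "fy", "cx", "cy" (pixels), "R" (3x3) and "t" (3): a world point X has camera coordinates R X + t. Camera axes: x right, y down, z forward; pixel columns grow to the right and rows downward; lengths in m; the calibration is good to about 2 mm. A picture is of the moment at which its call begins. There is no depth.
A pose or a line that the arm cannot do raises bot.MotionError and nothing moves.
- bot.job_done(): hands the job in; it is judged then, once.
Readings, each from a call of its own:
- bot.current_clock(): time.
- bot.current_joints(): joint angles.
- bot.current_joint_vel(): joint speeds.
- bot.current_effort(): joint torques, N m.
- bot.current_ee_pos(): TCP position.
- bot.current_tool_rot(): TCP orientation.
- bot.current_contact_force(): force on the tool from outside, world axes, zero at the start.
- bot.current_ft_torque(): the same for the moment, N m.
- bot.current_opening(): opening from 0.0 (shut) to 1.0 (fully open).
- bot.current_grip_force(): force on a finger pad.
Only numpy, scipy, OpenCV 4.12 (cv2) and the standard library are available. Lean on these libraries where they do the work, as an engineer would, in place of code of your own. Each camera call takes 0.05 s, during which the arm holds its last target. There are 200 camera calls.

## Working session

There is one attempt and no reset: what is moved stays moved. The work goes in short steps, each a Python script; the robot and the scene stay as the last script left them, time stands still between calls to the robot, and variables do not carry over. Pictures are saved under pics/ and viewed, at most 10 in all, crops included, and the job is handed in when it is done.

```bash
mkdir -p pics; ls
python3 - <<'E'
from workcell import bot
import cv2, numpy as np
for n in("scene","top"):
    c=bot.read_camera(n); cv2.imwrite(f"pics/{n}0.png",c["pixels"]); 
    R=np.array(c["R"]);print(n,c["fx"],c["fy"],c["cx"],c["cy"],(-R.T@c["t"]).round(3),R.round(3).tolist())
print(bot.current_clock(),bot.current_tool_rot(),bot.current_ee_pos(),bot.current_opening())
E
```

```text
pics
scene 606.5599669116745 606.5599669116745 321.3447332507988 246.69376274832248 [ 1.255 -0.439  0.876] [[0.55, 0.835, 0.011], [0.581, -0.373, -0.724], [-0.6, 0.404, -0.69]]
top 436.1653284762202 436.1653284762202 324.9065809583356 240.2747547347781 [0.479 0.017 0.877] [[0.018, -1.0, 0.004], [-0.991, -0.019, -0.13], [0.13, -0.002, -0.991]]
0.1 [-4.13103609e-01 -3.11374814e+00  2.60085849e-03] [0.14968306 0.55456681 0.21369673] 1.0017684743392397
```

View pics/scene0.png

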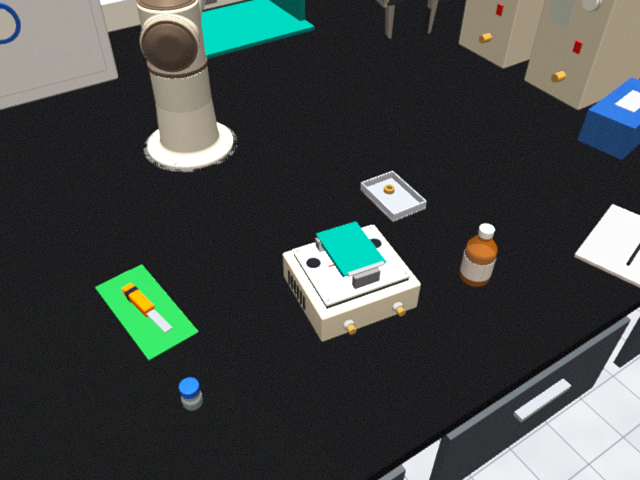

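View pics/top0.png

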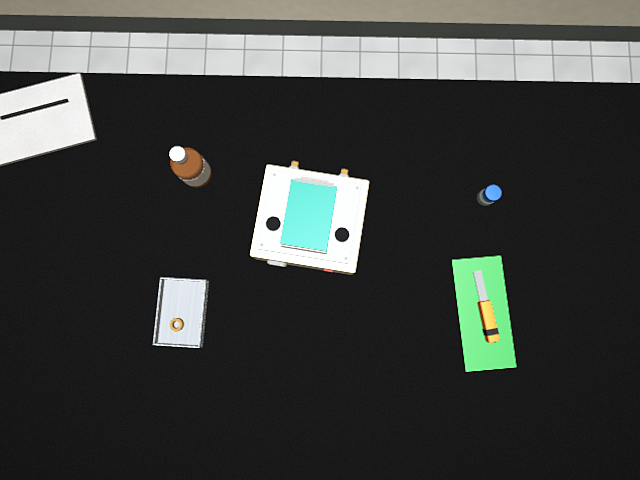

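The module's front faces the robot: the pads at top px (273,224) and (342,234) are on the near side of the panel. The mat is on the right, with the blade pointing roughly +x (tip about (477,271), handle about (489,320)).

```bash
cat > h.py <<'E'
from workcell import bot
import cv2, numpy as np
from scipy.spatial.transform import Rotation as Ro
def ray(c,uv,z):
    R=np.array(c["R"]);C=-R.T@np.array(c["t"])
    d=R.T@np.array([(uv[0]-c["cx"])/c["fx"],(uv[1]-c["cy"])/c["fy"],1]);return C+d*(z-C[2])/d[2]
def blobs(m,amin):
    n,l,s,ce=cv2.connectedComponentsWithStats(m.astype(np.uint8));return [(s[i,4],ce[i],l==i) for i in range(1,n) if s[i,4]>=amin]
def down(yaw): # tool z down, tool y along heading yaw+90deg ; tool x along -? see cols
    x=np.array([np.cos(yaw),np.sin(yaw),0]);z=np.array([0,0,-1.]);return np.column_stack([x,np.cross(z,x),z])
def rv(M): return Ro.from_matrix(M).as_rotvec()
def hsv(c): return cv2.cvtColor(c["pixels"],cv2.COLOR_BGR2HSV).astype(int)
E
python3 - <<'E'
from h import *
for n in("top","scene"):
    c=bot.read_camera(n);H=hsv(c);h,s,v=H[...,0],H[...,1],H[...,2]
    print(n)
    green=(h>50)&(h<75)&(s>120)&(v>80); teal=(h>78)&(h<98)&(s>120)&(v>120)
    orange=(h>10)&(h<25)&(s>150)&(v>120)
    for nm,m,z,a in(("mat",green,.003,800),("teal",teal,.120,1000),("orange",orange,.025,60)):
        for A,ce,M in blobs(m,a):
            k=cv2.findContours(M.astype(np.uint8),0,1)[0]; k=max(k,key=len)
            hull=cv2.convexHull(k);r=cv2.boxPoints(cv2.minAreaRect(k)); q=cv2.approxPolyDP(hull,5,True)[:,0]
            print(nm,A,ce.round(1),ray(c,ce,z).round(4)[:2],[ray(c,p+0.,z).round(3)[:2].tolist() for p in q][:6])
    dark=(v<60)
    for A,ce,M in blobs(dark,60):
        if A<450: print("dark",A,ce.round(1),ray(c,ce,.0865).round(4)[:2])
    box=((430,240,530,380) if n=="top" else (90,260,200,360))
    x0,y0,x1,y1=box; bl=np.zeros_like(green);bl[y0:y1,x0:x1]=((s<70)&(v>90))[y0:y1,x0:x1]
    for A,ce,M in blobs(bl,60):
        k=max(cv2.findContours(M.astype(np.uint8),0,1)[0],key=len);r=cv2.boxPoints(cv2.minAreaRect(k))
        print("blade",A,ce.round(1),ray(c,ce,.0155).round(4)[:2],[ray(c,p,.0155).round(4)[:2].tolist() for p in r])
E
```

```text
top
mat 3212 [490.7 323.1] [ 0.4355 -0.3157] [[0.571, -0.339], [0.354, -0.363], [0.343, -0.263], [0.561, -0.242]]
teal 2167 [306.9 207.8] [0.6362 0.0478] [[0.677, -0.001], [0.594, 0.008], [0.57, 0.058], [0.574, 0.093], [0.686, 0.077]]
orange 516 [187.4 164.2] [0.7407 0.2945] [[0.775, 0.291], [0.756, 0.27], [0.733, 0.271], [0.716, 0.308], [0.747, 0.33]]
orange 96 [490.3 313. ] [ 0.4559 -0.3071] [[0.429, -0.317], [0.477, -0.29], [0.479, -0.307]]
dark 140 [192.5  18.9] [1.0151 0.2818]
dark 86 [490.2  24.6] [ 1.0155 -0.3009]
dark 136 [180.4  31.2] [0.9886 0.3038]
dark 64 [320.8  33.9] [0.9888 0.0304]
dark 90 [473.6  36.4] [ 0.9899 -0.2677]
dark 208 [ 33.9 108.7] [0.8248 0.5715]
dark 144 [272.9 223. ] [0.6135 0.1111]
dark 145 [341.5 234.1] [ 0.5954 -0.0153]
blade 259 [479.9 285.3] [ 0.5091 -0.292 ] [[0.5366, -0.2783], [0.5404, -0.2947], [0.4816, -0.3057], [0.4778, -0.2894]]
scene
mat 4225 [146.1 312. ] [ 0.4667 -0.3006] [[0.341, -0.264], [0.558, -0.238], [0.572, -0.337], [0.356, -0.361]]
teal 3729 [246.4  24.7] [-0.3048  0.3353] [[-0.195, 0.496], [-0.193, 0.153], [-0.411, 0.24], [-0.457, 
[... 160 characters left out ...]
113  1.0324] [[-0.01, 1.059], [-0.015, 1.01]]
orange 98 [558.   76.4] [0.2882 1.0313] [[0.293, 1.056], [0.293, 1.0]]
orange 61 [388.8 188.7] [0.439  0.2918] [[0.435, 0.304], [0.441, 0.279]]
orange 637 [481.7 250. ] [0.699  0.3272] [[0.687, 0.369], [0.733, 0.322], [0.715, 0.288], [0.663, 0.326]]
orange 65 [127.1 287.6] [ 0.4104 -0.3116] [[0.403, -0.301], [0.426, -0.322], [0.406, -0.32]]
orange 338 [140.3 301.3] [ 0.4563 -0.3034] [[0.482, -0.289], [0.495, -0.308], [0.429, -0.317], [0.424, -0.297]]
dark 268 [173.7  62.3] [-0.2652  0.0852]
dark 81 [312.8 262.5] [ 0.5954 -0.0135]
blade 241 [158.9 320.2] [ 0.509  -0.2904] [[0.4824, -0.3045], [0.4741, -0.2886], [0.5365, -0.2768], [0.5439, -0.2924]]
```

```bash
cat >> h.py <<'E'
MY=-0.142; MO=np.array([.6243,.0451,0]); MX=np.array([np.cos(MY),np.sin(MY),0]); MYv=np.array([-np.sin(MY),np.cos(MY),0])
def mod(x,y,z): return MO+MX*x+MYv*y+np.array([0,0,z])
TY=.187; TP=np.array([.460,-.3000,0]); UP=np.array([0,0,1.])
E
python3 - <<'E'
from h import *
print(bot.current_joints().round(2) if hasattr(bot.current_joints(),'round') else bot.current_joints())
for k in(0,np.pi):
    for nm,p,y in(("tool",TP+.006*UP,TY),("ins",mod(-.16,0,.103),MY),("open",mod(.02,0,.2),MY),("fast",mod(0,0,.097),MY-.3),("fast2",mod(0,0,.097),MY-1.57)):
        q=bot.inverse_kinematics(p,rv(down(y+k))); print(k,nm,None if q is None else np.round(q,2))
E
```

```text
[ 1.1   0.16  1.6  -0.    1.39 -0.21]
0 tool [-0.8   0.35  1.81  0.    0.97  0.59]
0 ins [-0.11  0.01  1.99 -0.    1.14  1.6 ]
0 open [-0.12  0.35  1.4  -0.    1.39  1.59]
0 fast [-0.12  0.4   1.55 -0.    1.2   1.89]
0 fast2 None
3.141592653589793 tool [-0.8   0.35  1.81  0.    0.97 -2.56]
3.141592653589793 ins [-0.11  0.01  1.99  0.    1.14 -1.54]
3.141592653589793 open [-0.12  0.35  1.4   0.    1.39 -1.55]
3.141592653589793 fast [-0.12  0.4   1.55  0.    1.2  -1.25]
3.141592653589793 fast2 [-0.12  0.4   1.55 -0.    1.2   0.02]
```

Run:
```python
from h import *
r=rv(down(TY))
bot.goto(TP+.09*UP,r); print(bot.current_clock())
bot.set_gripper(.6)
c=bot.read_camera("wrist"); cv2.imwrite("pics/w1.png",c["pixels"])
bot.line_to(TP+.006*UP); bot.set_gripper(0,45); print(bot.current_opening(),bot.current_grip_force(),bot.current_contact_force())
bot.line_to(TP+.13*UP,max_speed=.2)
bot.goto(mod(-.175,0,.103),rv(down(MY))); print(bot.current_clock(),bot.current_ee_pos(),mod(-.175,0,.103))
for n in("scene","top"):
    c=bot.read_camera(n);p=c["pixels"]
    cv2.imwrite(f"pics/{n}1.png",p)
    cr=p[200:340,220:430] if n=="scene" else p[150:310,220:400]
    cv2.imwrite(f"pics/{n}1c.png",cv2.resize(cr,None,fx=3,fy=3,interpolation=cv2.INTER_CUBIC))
```

```text
3.4083
0.23337793869067794 44.97286140918732 [-0.39747239 -0.12667781  1.73106253]
7.6083 [0.45134602 0.06923426 0.10290638] [0.45106139 0.06986657 0.103     ]
```

View pics/scene1c.png

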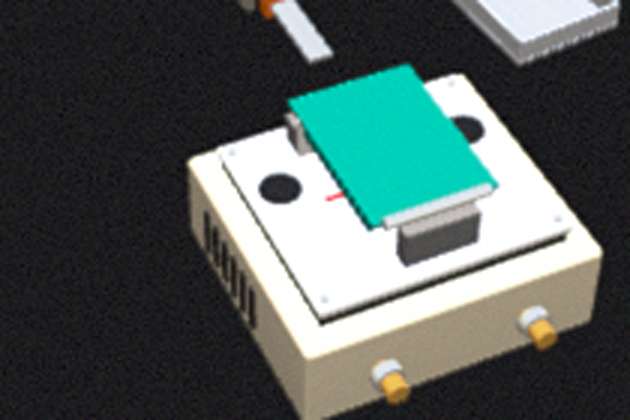

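View pics/w1.png

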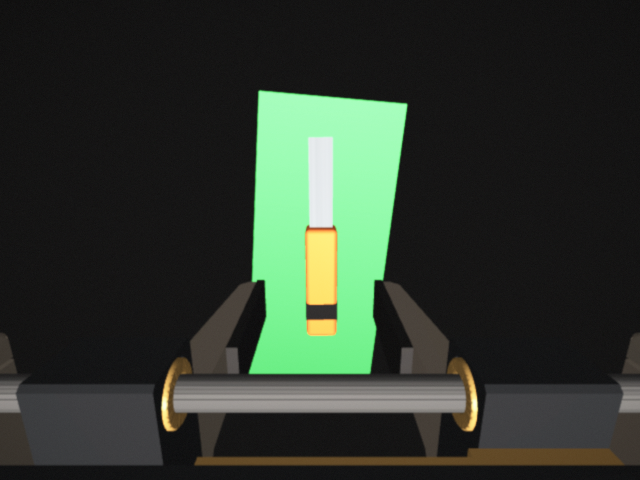

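Tool is held, with the blade tip at scene px (326,219) clear of the lip. I'll check the tip's height and position against the plan before inserting.

Run:
```python
from h import *
P=[];
for n,box in(("scene",(308,198,335,226)),("top",(270,262,330,312))):
    c=bot.read_camera(n);R=np.array(c["R"]);K=np.array([[c["fx"],0,c["cx"]],[0,c["fy"],c["cy"]],[0,0,1]])
    x0,y0,x1,y1=box;H=hsv(c);m=np.zeros(H.shape[:2],bool);m[y0:y1,x0:x1]=((H[...,1]<70)&(H[...,2]>110))[y0:y1,x0:x1]
    e=R@mod(-.095,0,.111)+c["t"];u=K@e/e[2];print(n,"expected tip px",u[:2].round(1))
    for A,ce,M in blobs(m,20):
        ys,xs=np.nonzero(M);pts=np.c_[xs,ys];b=R@mod(-.135,0,.111)+c["t"];ub=K@b/b[2]
        d=(u-ub)[:2];d/=np.linalg.norm(d);s=pts@d;t=pts[s>s.max()-2].mean(0);print(A,t,"centre",ce.round(1),"end",pts[s<s.min()+2].mean(0).round(1),ray(c,t,.1125).round(4))
```

```text
scene expected tip px [326.1 218.9]
196 [327.         218.07142857] centre [320.  209.7] end [312.4 201.4] [0.5306 0.0604 0.1125]
top expected tip px [299.6 268. ]
59 [279.625 262.625] centre [278.1 263.5] end [277.  264.2] [0.5389 0.0937 0.1125]
163 [324.65 262.45] centre [314.3 263.9] end [308.6 264.6] [0.5407 0.0147 0.1125]
1559 [300.57142857 268.85714286] centre [298.2 297.1] end [274.4 310.6] [0.5286 0.0567 0.1125]
```

View pics/top1c.png

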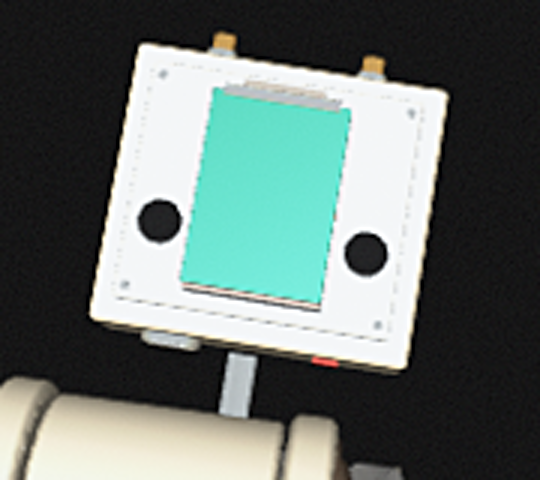

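Both views put the tip within about 2 mm of the plan, so I'm inserting and levering.

Run:
```python
from h import *
for x in(-.150,-.138,-.127):
    bot.line_to(mod(x,0,.103),max_speed=.06); f=bot.current_contact_force(); print(x,np.round(f,1))
    if abs(np.dot(f,MX))>6: print("contact"); break
for th in(.06,.2,.45,.7,.95,1.2,1.45,1.7,1.9,2.05):
    r=.107-.007*th/2.05
    bot.line_to(mod(.060-r*np.cos(th)-.080,0,.116+r*np.sin(th)-.0095),max_speed=.1)
    print(th,np.round(bot.current_contact_force(),1))
print(bot.current_clock(),bot.current_ee_pos(),mod(.060-r*np.cos(th)-.080,0,.116+r*np.sin(th)-.0095))
c=bot.read_camera("scene");p=c["pixels"];cv2.imwrite("pics/s2c.png",cv2.resize(p[130:340,200:470],None,fx=2.5,fy=2.5))
```

```text
-0.15 [ 0.1  0.1 -0.6]
-0.138 [-0.4  0.8 -0.2]
-0.127 [-0.7  0.4 -0.6]
0.06 [-0.6  0.  -1.1]
0.2 [ 0.5  0.1 -0.5]
0.45 [ 0.4 -0.7 -0. ]
0.7 [-0.1  0.1 -1.4]
0.95 [-0.3 -0.2 -0.7]
1.2 [-0.1  0.2 -1.3]
1.45 [ 0.   0.8 -1.1]
1.7 [ 1.1  0.8 -0.3]
1.9 [-0.8  0.3 -0.9]
2.05 [ 0.4 -1.  -0.8]
12.7083 [0.64976294 0.041449   0.19504118] [0.6501445  0.04140521 0.19523624]
```

View pics/s2c.png

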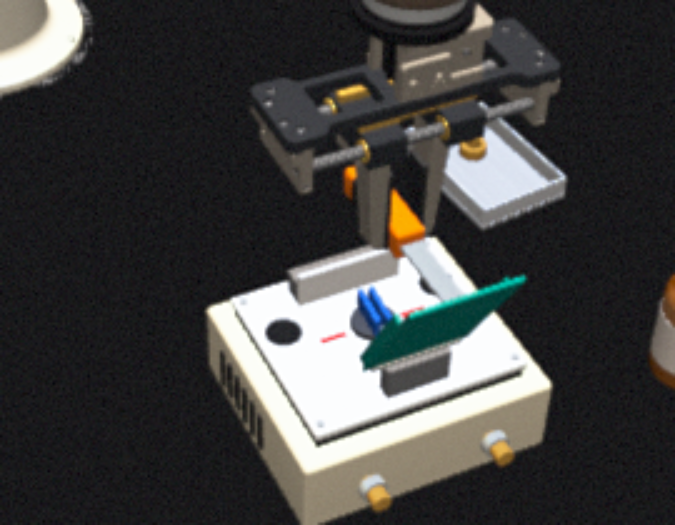

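Flap is wide open (plate from about (365,360) to (520,280) in the crop). I'll nudge it toward its stop and take the tool back to the mat.

Run:
```python
from h import *
p=np.array(bot.current_ee_pos())
bot.line_to(p+MX*.005,max_speed=.05); print(np.round(bot.current_contact_force(),1))
bot.line_to(p-MX*.10+.01*UP,max_speed=.25)
bot.goto(TP+.08*UP,rv(down(TY)))
bot.line_to(TP+.012*UP); bot.line_to(TP+.0065*UP,max_speed=.03); print(np.round(bot.current_contact_force(),1))
bot.set_gripper(.6); bot.line_to(TP+.10*UP,max_speed=.25); print(bot.current_clock())
c=bot.read_camera("wrist"); cv2.imwrite("pics/w3.png",c["pixels"])
bot.goto(mod(-.04,0,.25),rv(down(MY+np.pi-.3)))
c=bot.read_camera("wrist"); cv2.imwrite("pics/w4.png",c["pixels"])
c=bot.read_camera("top"); cv2.imwrite("pics/t4.png",c["pixels"]);print(bot.current_clock())
a=cv2.resize(cv2.imread("pics/w3.png"),(400,300));b=cv2.resize(cv2.imread("pics/w4.png"),(400,300));cv2.imwrite("pics/w34.png",np.hstack([a,b]))
```

```text
[-2.  -0.2  0.3]
[ 0.9  0.3 -1.7]
17.1333
18.8917
```

View pics/w34.png

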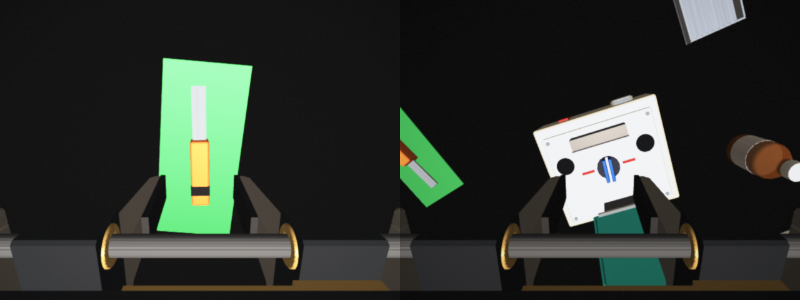

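The pry tool lies flat on the mat, and the flap is open with the fastener visible at about px (335,272) of w4. Next I'll measure the slot and the red marks.

```bash
cat >> h.py <<'E'
def fast(c,z=.108):
    H=hsv(c);h,s,v=H[...,0],H[...,1],H[...,2]
    R=np.array(c["R"]);e=R@mod(0,0,.1)+c["t"];u=np.array([c["fx"]*e[0]/e[2]+c["cx"],c["fy"]*e[1]/e[2]+c["cy"]])
    yy,xx=np.mgrid[:480,:640];near=np.hypot(xx-u[0],yy-u[1])<c["fx"]*.07/e[2]
    blue=(h>100)&(h<130)&(s>100)&(v>60)&near; red=((h<8)|(h>172))&(s>130)&(v>90)&near
    out=[]
    for m,zz in((blue,z),(red,.086)):
        k=max(cv2.findContours(m.astype(np.uint8),0,1)[0],key=len) if 0 else None
        ys,xs=np.nonzero(m)
        P=np.array([ray(c,(x,y),zz)[:2] for x,y in zip(xs,ys)])
        w,V=np.linalg.eigh(np.cov(P.T)); d=V[:,1]
        out.append((len(P),P.mean(0).round(4),np.degrees(np.arctan2(d[1],d[0])).round(2) % 180,np.sqrt(w*12).round(4)))
    return u,out
E
python3 - <<'E'
from h import *
print("module yaw deg",np.degrees(MY))
c=bot.read_camera("wrist"); u,o=fast(c);print(u,*o,sep="\n")
x,y=u.astype(int);cv2.imwrite("pics/w4c.png",cv2.resize(c["pixels"][y-70:y+70,x-90:x+90],None,fx=4,fy=4))
c=bot.read_camera("top"); u,o=fast(c);print(u,*o,sep="\n")
E
```

```text
module yaw deg -8.136000690857689
[331.50859969 271.1867487 ]
(438, array([0.6224, 0.0479]), np.float64(167.88), array([0.0174, 0.0366]))
(101, array([0.6251, 0.0477]), np.float64(81.75), array([0.0028, 0.1165]))
  avg = a.mean(axis, **keepdims_kw)
  ret = um.true_divide(
h.py:26: RuntimeWarning: Degrees of freedom <= 0 for slice
  w,V=np.linalg.eigh(np.cov(P.T)); d=V[:,1]
  c *= np.true_divide(1, fact)
  c *= np.true_divide(1, fact)
Traceback (most recent call last):
ValueError: not enough values to unpack (expected 2, got 0)

During handling of the above exception, another exception occurred:

Traceback (most recent call last):
  File "h.py", line 26, in fast
    w,V=np.linalg.eigh(np.cov(P.T)); d=V[:,1]
        ~~~~~~~~~~~~~~^^^^^^^^^^^^^
numpy.linalg.LinAlgError: 0-dimensional array given. Array must be at least two-dimensional
```

View pics/w4c.png

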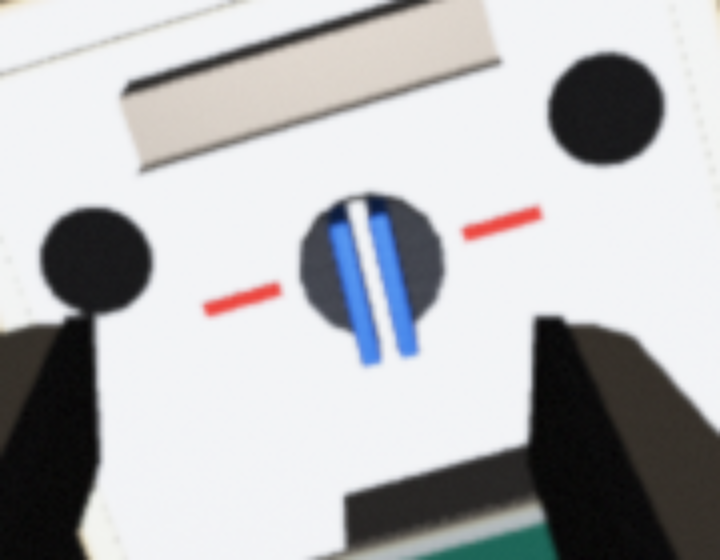

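The slot reads 167.9° against 171.8° for module x, so the fastener starts at about 0.07 rad. That leaves a clockwise turn of about 1.50 rad.

Run:
```python
from h import *
F=np.array([.6243,.0465,0]); y0=-.1435+np.pi
bot.goto(F+.14*UP,rv(down(y0-.068))); bot.set_gripper(.45,25)
bot.line_to(F+.096*UP,max_speed=.1); print(np.round(bot.current_contact_force(),1))
bot.set_gripper(0,25); print("grip",bot.current_opening()*92,bot.current_grip_force(),np.round(bot.current_contact_force(),1),np.round(bot.current_ft_torque(),2))
for a in(.4,.8,1.2,1.571):
    bot.goto(F+.096*UP,rv(down(y0-a))); print(a,np.round(bot.current_contact_force(),1),np.round(bot.current_ft_torque(),2),bot.current_opening()*92)
print(bot.current_clock())
bot.set_gripper(.3); bot.line_to(F+.14*UP); 
bot.line_to(F-.04*MYv*0+.20*UP-.05*MX,max_speed=.2); print(bot.current_clock())
c=bot.read_camera("wrist"); cv2.imwrite("pics/w5.png",c["pixels"]); u,o=fast(c);print(u,*o,sep="\n")
x,y=u.astype(int);cv2.imwrite("pics/w5c.png",c["pixels"])
```

```text
[-0.3 -0.7  0.8]
grip 13.463255949163637 25.000411570072174 [-1.  -1.   2.2] [-0.19  0.07  0.02]
0.4 [-0.6 -0.9  3.1] [-0.3   0.15  0.01] 13.649206145370826
0.8 [-0.4 -0.5  4.6] [-0.25  0.02 -0.1 ] 14.109197255515197
1.2 [ 0.8 -0.   3.9] [-0.24 -0.13 -0.03] 13.822215271914592
1.571 [ 2.6 -0.1  3.9] [-0.16 -0.39 -0.03] 13.85132288490082
22.8417
24.225
[384.53255063 248.83831495]
(711, array([0.6246, 0.0493]), np.float64(82.48), array([0.017 , 0.0364]))
(157, array([0.6254, 0.0507]), np.float64(81.71), array([0.003 , 0.1175]))
```

View pics/w5c.png

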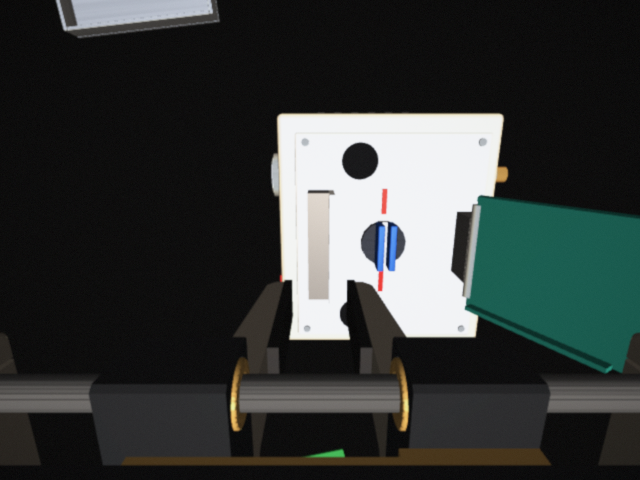

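The slot is aligned: 82.5° against 81.7° for the red marks, and the flap is still open at right. Next is pressing the panel on pad_left.

Run:
```python
from h import *
P=mod(-.02,.064,0)
bot.set_gripper(0,20); bot.goto(P+.13*UP,rv(down(MY+np.pi))); print(bot.current_opening())
bot.line_to(P+.092*UP,max_speed=.1)
z=.092
f0=bot.current_contact_force()[2]; print("f0",f0)
while z>.066:
    z-=.0015; bot.line_to(P+z*UP,max_speed=.03); bot.hold(.1); f=bot.current_contact_force(); p=bot.current_ee_pos(); print(round(z,4),round(p[2],4),np.round(f,1))
    if f[2]-f0>19: break
print(bot.current_clock())
```

```text
0.0028068331602229967
f0 0.45300079857033015
0.0905 0.091 [ 0.1 -1.3 -0.2]
0.089 0.089 [1.  0.8 0.7]
0.0875 0.0874 [ 0.2 -0.3  0.8]
0.086 0.0864 [ 0.2 -0.1  2.1]
0.0845 0.0849 [0.6 0.5 4.6]
0.083 0.0834 [-0.4 -0.4  5.4]
0.0815 0.0821 [-0.9 -0.   6.5]
0.08 0.0807 [-0.7  0.4  7.2]
0.0785 0.0794 [-1.7 -0.3  8. ]
0.077 0.0784 [-2.3 -0.1  9.2]
0.0755 0.0782 [-6.6 -0.1 17.6]
0.074 0.0782 [-11.1   0.2  26.2]
30.8667
```

Run:
```python
from h import *
P=mod(-.02,.064,0)
bot.line_to(P+.075*UP,max_speed=.03); bot.hold(.4); print(bot.current_ee_pos(),np.round(bot.current_contact_force(),1),bot.current_clock())
c=bot.read_camera("scene");cv2.imwrite("pics/s6.png",c["pixels"])
```

```text
[0.61403315 0.11128034 0.07824867] [-6.9 -0.3 20.4] 31.5167
```

View pics/s6.png

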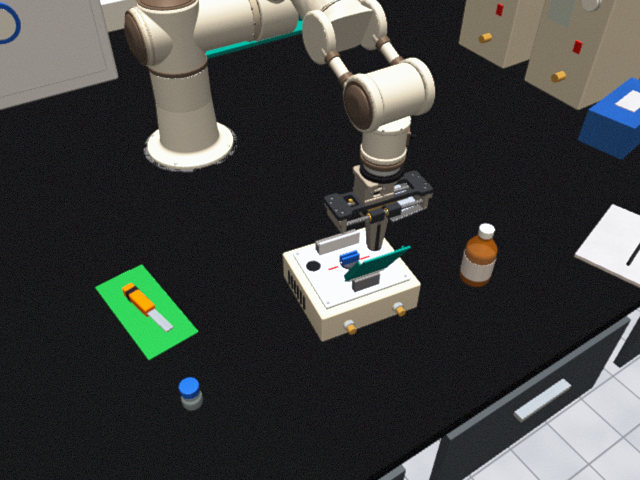

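The panel is home (TCP z 78.2 mm, about 20 N). In the picture the flap is open at (378,262), the tool is on its mat at (147,307), and the bottle (479,258) and vial (191,393) are undisturbed.

```bash
python3 -c "
from workcell import bot
print(bot.job_done())"
```

```text
the job is handed in; nothing more can be done
None
```

I handed the job in at about 31.5 s: the flap was pried open with the blade, the pry tool is back on its mat, the fastener is within about 1° of the red marks, and the arm is still pressing the panel home with about 20 N.

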